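Turn the wrong-handed bias templates in the rack

ROBOT

A 6-joint arm with a two-finger parallel gripper is mounted at the origin on the work surface. World frame = base frame: x ahead of the robot, y to its left, z up, the work surface at z = 0. Lengths are in m, angles in rad, forces in N, time in s.
With the tool pointing down it reaches from about 0.225 to 0.875 m from the base axis. Payload 3.4 kg.
Tool frame: the origin (TCP) lies between the finger pads; the fingertips stand 19 mm ahead of it and the grasp point (between the pads) is the TCP; z points along the fingers, y is the line along which they close (so a half turn about z gives the same grasp; the last joint's range is limited). The gripper opens to 85 mm and grips with 20 to 120 N. Pads are 22 mm wide; open, the fingers measure 114 mm over their backs; the gripper's body (76 mm by 85 mm) begins 54 mm behind the grasp point. The pads swing forward as they close: fully open they stand 13 mm farther back than shut.
Start: joints at [1.02, 0.276, 1.505, -0, 1.361, -0.121], TCP at [0.24, 0.523, 0.25] pointing down, gripper open.
Joint ranges: [-2.89, 2.89], [-0.75, 2.08], [0.22, 2.7], [-1.18, 4.32], [0.11, 2.71], [-2.7, 2.7]. Speed limits (rad/s): [2.57, 2.57, 3.14, 3.14, 3.14, 3.14].

INTERFACE

Orientations are given as a unit quaternion [w, x, y, z].
In Python, from rig import get_state, imaging, ticket gives the robot as it stands. The module is installed in compiled form; this text tells all that it offers.
- The arm moves only by the shell command python3 -m inch 'ROWS' [FORCE]. ROWS is JSON, a list of rows, each an object with "claw": the opening, from -1 (shut) to 1 (fully open); "travel": the shift along the world's x, y, z in units of 200 mm (1.0 is 200 mm), a list of three; "turn": the turn about the world's z in units of 180 degrees (1.0 is 180 degrees). A call has 1 to 5 rows; each row is the pose to reach, as a shift and turn from the pose commanded when the call began, turning the shorter way round; what a row does not reach only later rows make up. A row lasts 1/10 s, in which the tool goes at most 50 mm and 8.59 degrees, less where a joint would pass 70% of its speed; a pose out of reach is approached as far as the arm can. A call with a number of a shift or a turn outside -1 to 1 is refused whole. A call with a gripper value outside its range is refused whole. The fingers move at their own pace and stop on an object; FORCE is the grip in N (left out, the last holds). Time passes only in rows, so rows that repeat a pose let the fingers close. It gives the time, the measured TCP pose, the force, the opening and the grip force at its end, in the units of the state.
- get_state(): the state, without advancing time (a new reading comes with each control period).
- imaging.get_image(name): name is "side" or "top" or "wrist"; returns the picture (384x512x3 uint8, red, green, blue); there is no depth.
- imaging.camera_params(name): a dict with "camera_matrix" (3x3 intrinsics, pixels), "cam_to_world" (4x4, takes a point from camera to world coordinates); the wrist camera has in their place "T_tool_cam" (4x4, takes a point from camera to tool coordinates, whose origin is the TCP and whose axes are the flange's). Camera axes: x right, y down, z forward; pixel columns grow to the right and rows downward; lengths in m; the calibration is good to about 2 mm. A picture is of the moment at which its call begins: read the wrist's pose just before it. camera_params takes no time and is no camera call.
- ticket.sign_off(): hands the job in; it is judged then, once.
The state is a dict: "clock": time; "qpos": joint angles; "qd": joint speeds; "effort": joint torques, N m; "position": TCP position; "ee_rot": TCP orientation; "contact_force": force on the tool from outside, world axes, zero at the start; "moment": the same for the moment, N m; "width": finger opening in m; "gripper_force": force on a finger pad.
Only numpy, scipy, OpenCV 4.12 (cv2) and the standard library are available. Lean on these libraries where they do the work, as an engineer would, in place of code of your own. Each camera call takes 0.05 s, during which the arm holds its last target. There are 200 camera calls.

TASK

Three boxwood bias templates lean in the sloping rack; compare each with the steel master fixed at the rack's end, and turn round every one that stands mirrored, so that all three point their toes the same way as the master. Each turned one must be set down gently into a bay, fully down in the trough and resting back against the board, with its straight heel edge touching the fence as the master's does. Leave the template that already stands right untouched in its place and do not disturb the bowls, the brass ball or the gauge block.

Things in the scene. Friction and masses are not known exactly. Their poses are not given: they have to be found in the camera images.
- rack: Fixed oak rack: 18 mm deck (x -90..160, y -315..200 mm) with a V trough along y; corner line at x 30, z 36 mm. Origin under the middle bay; x across it, away from robot, z up; stands yawed about 0.5 rad. Backboard leans 30 deg, top towards robot, 75 mm up slope (-0.5,0,0.866); floor 36 mm deep, square to it. Steel master (8 mm thick, screwed on) at the -y end: heel on the fence on its -y side, toe to +y.
- bay0_foot (a point): The -y (robot-right) bay: where the origin (mid foot edge) of a rightly standing template belongs: on the trough floor, 8 mm out from the backboard, 50 mm towards +y from the face of the bay's -y fence. Axes as the rack's. Bays: pitch 122 mm, 110 mm clear between dark fences 12 mm wide, 40 mm high up the slope, 34 mm deep. The templates' upper 65 mm stand clear of the rack.
- bay0_toe (a point): The -y (robot-right) bay: where the bottom toe corner (mid thickness) of a rightly standing template belongs, 50 mm from the foot point along the rack's +y.
- bay0_stem (a point): The -y (robot-right) bay: where the stem grip point of a rightly standing template belongs: 118 mm up the slope and 30 mm towards -y from the foot point.
- bay1_foot (a point): The middle bay: where the origin (mid foot edge) of a rightly standing template belongs: on the trough floor, 8 mm out from the backboard, 50 mm towards +y from the face of the bay's -y fence. Axes as the rack's. Bays: pitch 122 mm, 110 mm clear between dark fences 12 mm wide, 40 mm high up the slope, 34 mm deep. The templates' upper 65 mm stand clear of the rack.
- bay1_toe (a point): The middle bay: where the bottom toe corner (mid thickness) of a rightly standing template belongs, 50 mm from the foot point along the rack's +y.
- bay1_stem (a point): The middle bay: where the stem grip point of a rightly standing template belongs: 118 mm up the slope and 30 mm towards -y from the foot point.
- bay2_foot (a point): The +y (robot-left) bay: where the origin (mid foot edge) of a rightly standing template belongs: on the trough floor, 8 mm out from the backboard, 50 mm towards +y from the face of the bay's -y fence. Axes as the rack's. Bays: pitch 122 mm, 110 mm clear between dark fences 12 mm wide, 40 mm high up the slope, 34 mm deep. The templates' upper 65 mm stand clear of the rack.
- bay2_toe (a point): The +y (robot-left) bay: where the bottom toe corner (mid thickness) of a rightly standing template belongs, 50 mm from the foot point along the rack's +y.
- bay2_stem (a point): The +y (robot-left) bay: where the stem grip point of a rightly standing template belongs: 118 mm up the slope and 30 mm towards -y from the foot point.
- template_a: Loose flat L-shaped boxwood template, 16 mm thick, 0.10-0.20 kg, both faces alike: foot edge 100 mm long, stem 40 mm wide and 140 mm tall at one end (heel), toe 45 mm high at the other, a concave 62 mm arc between. Leans 30 deg from vertical, stem top towards the robot, in any bay, either way round. Origin mid foot edge, mid thickness; x across thickness, y from heel to toe, z up the stem.
- template_a_stem (a point): Grip point of template_a: middle of the stem's width and thickness, 118 mm up from the foot edge (22 mm below the stem's top), 30 mm from the origin towards the heel; to be gripped across the 16 mm thickness. Axes as the template's.
- template_a_toe (a point): Bottom toe corner of template_a, mid thickness, 50 mm from its origin.
- template_b: Loose flat L-shaped boxwood template, 16 mm thick, 0.10-0.20 kg, both faces alike: foot edge 100 mm long, stem 40 mm wide and 140 mm tall at one end (heel), toe 45 mm high at the other, a concave 62 mm arc between. Leans 30 deg from vertical, stem top towards the robot, in any bay, either way round. Origin mid foot edge, mid thickness; x across thickness, y from heel to toe, z up the stem.
- template_b_stem (a point): Grip point of template_b: middle of the stem's width and thickness, 118 mm up from the foot edge (22 mm below the stem's top), 30 mm from the origin towards the heel; to be gripped across the 16 mm thickness. Axes as the template's.
- template_b_toe (a point): Bottom toe corner of template_b, mid thickness, 50 mm from its origin.
- template_c: Loose flat L-shaped boxwood template, 16 mm thick, 0.10-0.20 kg, both faces alike: foot edge 100 mm long, stem 40 mm wide and 140 mm tall at one end (heel), toe 45 mm high at the other, a concave 62 mm arc between. Leans 30 deg from vertical, stem top towards the robot, in any bay, either way round. Origin mid foot edge, mid thickness; x across thickness, y from heel to toe, z up the stem.
- template_c_stem (a point): Grip point of template_c: middle of the stem's width and thickness, 118 mm up from the foot edge (22 mm below the stem's top), 30 mm from the origin towards the heel; to be gripped across the 16 mm thickness. Axes as the template's.
- template_c_toe (a point): Bottom toe corner of template_c, mid thickness, 50 mm from its origin.
- wood_1_mid (a point): a dark lignum bowl ('wood') lying on the bench to the robot's left: 124 mm across, 112 mm high, point at its centre. Bystander.
- wood_2_mid (a point): the other dark bowl, same size, on the bench to the robot's right. Bystander.
- jack: brass ball, 63 mm across, on a small dark turned foot, 72 mm high in all, on the rack's front deck; origin under its foot. Bystander.
- gauge_block: steel feeler gauge block 40 x 100 x 30 mm (x, y, z) on the rack's front deck; origin at the centre of its underside. Bystander.
Mind the look-alikes: they are no part of the job. Leave any red look-alike of the template_a alone. Leave any turquoise look-alike of the template_b alone.

How it is judged:
By the outcome, as a careful person would: the job done as asked, in the order asked, and still so for the second after the job is handed in, with the robot touching nothing.
It also fails if it takes over 61 s, if anything falls off the work surface, if the arm or the gripper's body presses on something with over 40 N, if the wrist force passes 120 N, or if a joint passes its speed limit or range.

## Working session

There is one attempt and no reset: what is moved stays moved. The work goes in short steps, Python scripts to look and compute and a shell command to move; the robot and the scene stay as the last step left them, time stands still between calls to the robot, and variables do not carry over. Pictures are saved under pics/ and viewed, at most 10 in all, crops included, and the job is handed in when it is done.

```bash
mkdir -p pics
python3 - <<'E'
from rig import get_state, imaging
import cv2,numpy as np
np.set_printoptions(precision=4,suppress=True)
s=get_state();print(s)
for n in ("side","top"):
    im=imaging.get_image(n);cv2.imwrite(f"pics/{n}0.png",im[:,:,::-1]);
    p=imaging.camera_params(n);print(n,p)
print(imaging.camera_params("wrist"))
a=cv2.imread("pics/top0.png");b=cv2.imread("pics/side0.png")
cv2.imwrite("pics/t.png",cv2.resize(a,(800,600),interpolation=2));cv2.imwrite("pics/s.png",cv2.resize(b,(800,600),interpolation=2))
E
```

```text
{'clock': 0.0, 'qpos': array([ 1.02  ,  0.2766,  1.5061, -0.    ,  1.3607, -0.121 ]), 'qd': array([-0.0014,  0.0017,  0.0001,  0.0009,  0.0015,  0.0017]), 'effort': array([ -0.0009, -41.6772, -24.5805,   0.    ,   0.011 ,   0.    ]), 'position': array([0.2394, 0.5223, 0.2495]), 'ee_rot': array([-0.0003,  0.2132,  0.977 , -0.0009]), 'contact_force': array([ 1.0283, -0.4513, -0.459 ]), 'moment': array([-0.0387, -0.021 , -0.0774]), 'gripper_force': 0.0, 'width': 0.08528911661656616}
side {'camera_matrix': array([[426.6177,   0.    , 252.995 ],
       [  0.    , 426.6177, 192.11  ],
       [  0.    ,   0.    ,   1.    ]]), 'cam_to_world': array([[ 0.9412, -0.2546,  0.222 ,  0.2586],
       [-0.3377, -0.7145,  0.6128, -0.8446],
       [ 0.0026, -0.6517, -0.7584,  1.1981],
       [ 0.    ,  0.    ,  0.    ,  1.    ]])}
top {'camera_matrix': array([[370.0692,   0.    , 255.9803],
       [  0.    , 370.0692, 194.5408],
       [  0.    ,   0.    ,   1.    ]]), 'cam_to_world': array([[ 0.0571, -0.9717,  0.2292,  0.3377],
       [-0.9983, -0.057 ,  0.0069,  0.0183],
       [ 0.0063, -0.2292, -0.9734,  1.1921],
       [ 0.    ,  0.    ,  0.    ,  1.    ]])}
{'camera_matrix': array([[277.2272,   0.    , 252.5386],
       [  0.    , 277.2272, 189.5291],
       [  0.    ,   0.    ,   1.    ]]), 'T_tool_cam': array([[-0.0002, -0.9588, -0.284 ,  0.0722],
       [ 1.    , -0.0001, -0.0004,  0.    ],
       [ 0.0003, -0.284 ,  0.9588, -0.1229],
       [ 0.    ,  0.    ,  0.    ,  1.    ]])}
```

View pics/t.png

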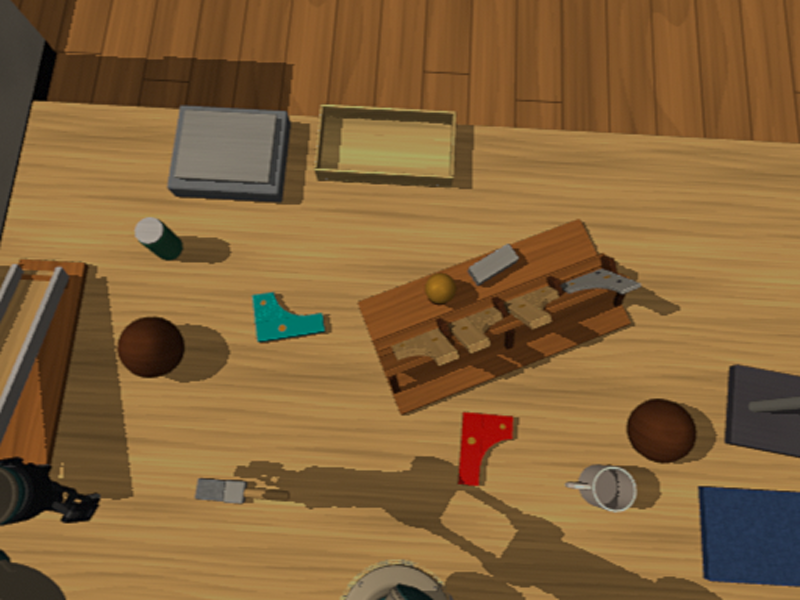

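View pics/s.png

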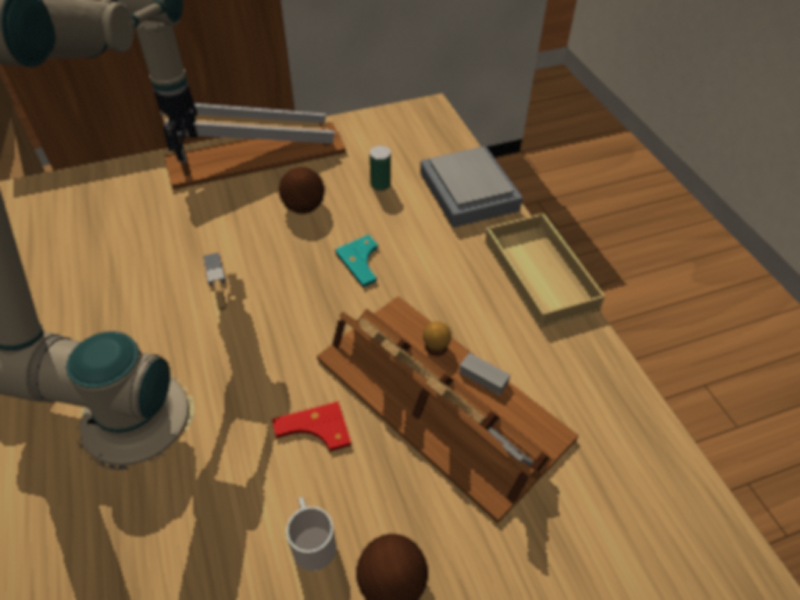

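The top view shows the rack with three boxwood templates (~[425,345], [478,325], [535,305] in the 800x600 view) and the master at [600,280]. Red [485,445] and turquoise [285,318] templates lie on the bench and are look-alikes to leave alone. Next I'll crop in close on the rack.

Run:
```python
import cv2
a=cv2.imread("pics/top0.png")
cv2.imwrite("pics/t2.png",cv2.resize(a[135:270,225:425],(800,540),interpolation=cv2.INTER_CUBIC))
b=cv2.imread("pics/side0.png")
cv2.imwrite("pics/s2.png",cv2.resize(b[185:335,195:375],(720,600),interpolation=cv2.INTER_CUBIC))
```

```text
(no output)
```

View pics/t2.png

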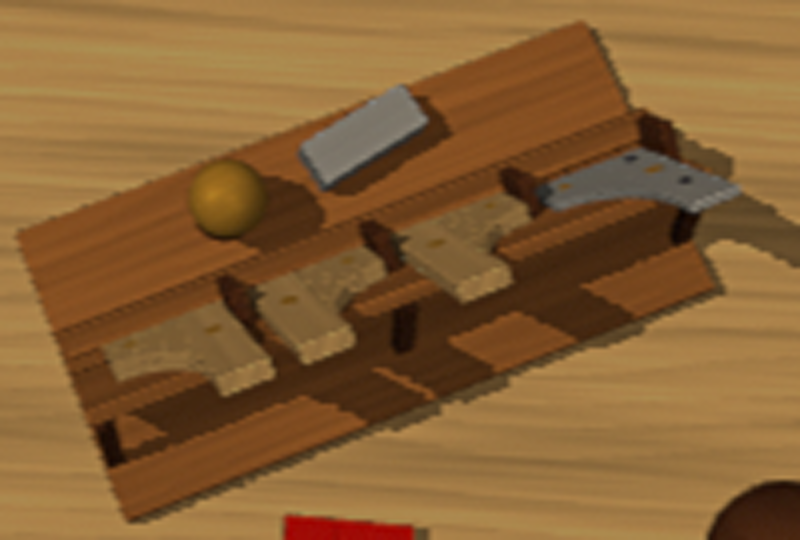

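View pics/s2.png

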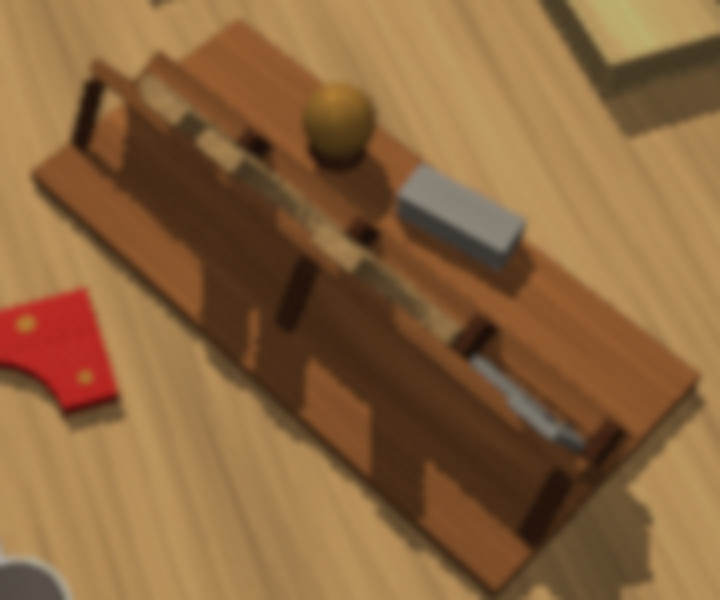

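Reading the crop: the master's toe points to image left (stem at right, crop [715,195]). Bay 2's template (stem right [240,350], toe left) matches it. The bay 1 (stem left [310,330]) and bay 0 (stem left [470,270]) templates are mirrored, so those two get turned. Now I'll fit the rack pose.

```bash
cat > h.py <<'E'
import numpy as np, cv2
from rig import get_state, imaging
from scipy.optimize import least_squares
from scipy.spatial.transform import Rotation as R
np.set_printoptions(precision=4,suppress=True)
def proj(n,P):
    p=imaging.camera_params(n);T=np.linalg.inv(p["cam_to_world"]) if n!="wrist" else None
    if n=="wrist":
        s=get_state();w=np.eye(4);q=s["ee_rot"];w[:3,:3]=R.from_quat(np.roll(q,-1)).as_matrix();w[:3,3]=s["position"]
        T=np.linalg.inv(w@p["T_tool_cam"])
    P=np.atleast_2d(P);c=(P@T[:3,:3].T+T[:3,3])@p["camera_matrix"].T
    return c[:,:2]/c[:,2:]
def toW(r,P):
    P=np.atleast_2d(P);c,s=np.cos(r[2]),np.sin(r[2])
    return np.c_[P[:,0]*c-P[:,1]*s+r[0],P[:,0]*s+P[:,1]*c+r[1],P[:,2]]
E
cat > fit.py <<'E'
from h import *
C=np.array([[.16,.2,.018],[.16,-.315,.018],[-.09,.2,.018],[-.09,-.315,.018]])
top=np.array([[20,232],[583,22],[130,515],[720,287]])/4+[225,135]
side=np.array([[238,20],[697,378],[38,176],[497,590]])/4+[195,185]
f=lambda r:np.r_[(proj("top",toW(r,C))-top).ravel(),(proj("side",toW(r,C))-side).ravel()]
o=least_squares(f,[.5,-.15,.5]);print(o.x,o.fun)
r=o.x;np.save("rack.npy",r)
d=np.array([-.5,0,.866]);n=np.array([.866,0,.5])
for b,(y0,sg) in {"bay2":(.122,1),"bay1":(0,1),"bay0":(-.122,1)}.items():
    foot=np.array([.0369,y0,.040]);st=foot+.118*d
    print(b,"foot",toW(r,foot),"stem right",toW(r,st+[0,-.03,0]),"stem mirrored",toW(r,st+[0,.03,0]))
    for hy in (-.05,.05):
        print("  stem top corners top-cam crop, heel edge at",hy,(proj("top",toW(r,[foot+.14*d+[0,hy,0]+k*n for k in(-.008,.008)]))-[225,135])*4)
s=get_state();M=R.from_quat(np.roll(s["ee_rot"],-1)).as_matrix();print("tool y",np.degrees(np.arctan2(M[1,1],M[0,1])),"rack x",np.degrees(r[2]))
E
python3 fit.py
```

```text
[ 0.5527 -0.1319  0.4284] [-1.5126 -0.3263  0.4889 -1.276  -1.1899  1.5819 -0.7151  0.0069  0.6485
 -0.1718  2.194   0.2358 -1.871  -0.4616  0.2458  2.0969]
bay2 foot [[ 0.5356 -0.0056  0.04  ]] stem right [[ 0.4944 -0.0574  0.1422]] stem mirrored [[ 0.4695 -0.0028  0.1422]]
  stem top corners top-cam crop, heel edge at -0.05 [[270.506  378.2773]
 [264.0815 358.3432]]
  stem top corners top-cam crop, heel edge at 0.05 [[138.0827 429.9592]
 [130.9761 410.097 ]]
bay1 foot [[ 0.5863 -0.1165  0.04  ]] stem right [[ 0.5451 -0.1683  0.1422]] stem mirrored [[ 0.5201 -0.1138  0.1422]]
  stem top corners top-cam crop, heel edge at -0.05 [[429.0301 316.4088]
 [423.4081 296.394 ]]
  stem top corners top-cam crop, heel edge at 0.05 [[299.336  367.0255]
 [293.0587 347.0763]]
bay0 foot [[ 0.637  -0.2275  0.04  ]] stem right [[ 0.5958 -0.2793  0.1422]] stem mirrored [[ 0.5708 -0.2247  0.1422]]
  stem top corners top-cam crop, heel edge at -0.05 [[584.3174 255.8035]
 [579.4665 235.7157]]
  stem top corners top-cam crop, heel edge at 0.05 [[457.269  305.3877]
 [451.7884 285.3593]]
tool y 65.37751779694133 rack x 24.54763504897543
```

```bash
R='{"claw":1,"travel":[0,0,0],"turn":0}'
python3 -m inch '[{"claw":1,"travel":[0.4,-1,0],"turn":-0.1},{"claw":1,"travel":[0.4,-1,0],"turn":-0.1},{"claw":1,"travel":[0.4,-1,0],"turn":-0.1},{"claw":1,"travel":[0.4,-1,0],"turn":-0.1},{"claw":1,"travel":[0.4,-1,0],"turn":-0.1}]' 20
python3 -m inch '[{"claw":1,"travel":[0.4,-1,0],"turn":-0.127},{"claw":1,"travel":[0.4,-1,0],"turn":-0.127},{"claw":1,"travel":[0.4,-1,0],"turn":-0.127},{"claw":1,"travel":[0.4,-1,0],"turn":-0.127},{"claw":1,"travel":[0.4,-1,0],"turn":-0.127}]'
python3 -m inch '[{"claw":1,"travel":[0.55,-1,0.2],"turn":0},{"claw":1,"travel":[0.55,-1,0.2],"turn":0},{"claw":1,"travel":[0.55,-1,0.2],"turn":0},{"claw":1,"travel":[0.55,-1,0.2],"turn":0},{"claw":1,"travel":[0.55,-1,0.2],"turn":0}]'
python3 - <<'E'
from h import *
s=get_state();print(s)
im=imaging.get_image("wrist")[:,:,::-1];cv2.imwrite("pics/w0.png",im)
cv2.imwrite("pics/w.png",cv2.resize(im,(800,600),interpolation=2))
r=np.load("rack.npy")
F=[(.03,y,.036) for y in(-.172,-.05,.072)]
print(proj("wrist",toW(r,F))*1.5625)
E
```

```text
clock: 0.6
position: [0.32, 0.3187, 0.25]
ee_rot: [0.0, 0.365, 0.931, -0.001]
contact_force: [0.4, 1.0, 0.2]
width: 0.0853
gripper_force: 0.0
clock: 1.1
position: [0.4008, 0.1188, 0.2502]
ee_rot: [0.001, 0.543, 0.84, -0.001]
contact_force: [0.3, 0.2, 1.0]
width: 0.0855
gripper_force: 0.0
clock: 1.6
position: [0.511, -0.0806, 0.2905]
ee_rot: [0.001, 0.542, 0.84, -0.0]
contact_force: [0.6, -0.1, 0.4]
width: 0.0853
gripper_force: 0.0
{'clock': 1.6, 'qpos': array([-0.2904,  0.167 ,  1.5516, -0.0008,  1.4218, -0.7158]), 'qd': array([-0.4223,  0.2505, -0.4309,  0.0278,  0.2137, -0.4252]), 'effort': array([  0.8879, -36.7527, -24.1753,  -0.2957,  -0.1735,   0.2462]), 'position': array([ 0.511 , -0.0806,  0.2905]), 'ee_rot': array([ 0.0007,  0.5418,  0.8405, -0.0002]), 'contact_force': array([ 0.6204, -0.1036,  0.3902]), 'moment': array([-0.0024,  0.0326, -0.0548]), 'gripper_force': 0.0, 'width': 0.08532871084634225}
[[439.2665 471.0143]
 [442.472  363.839 ]
 [446.2776 236.5979]]
```

View pics/w.png

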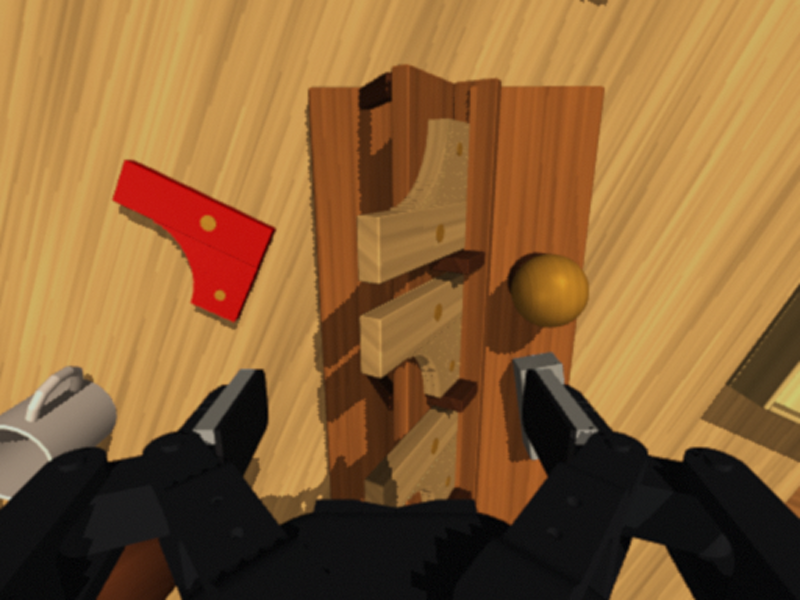

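The wrist view confirms it: bay 2's template at [420,200] stands right, bay 1's at [420,340] is mirrored. I'll refit using the wrist points.

```bash
cat > fit2.py <<'E'
from h import *
# wrist projection at stored pose of w0
p=imaging.camera_params("wrist");w=np.eye(4);w[:3,:3]=R.from_quat([.5418,.8405,-.0002,.0007]).as_matrix();w[:3,3]=[.511,-.0806,.2905]
def pw(P):
    T=np.linalg.inv(w@p["T_tool_cam"]);c=(P@T[:3,:3].T+T[:3,3])@p["camera_matrix"].T;return c[:,:2]/c[:,2:]
C=np.array([[.16,.2,.018],[.16,-.315,.018],[-.09,.2,.018],[-.09,-.315,.018]])
top=np.array([[20,232],[583,22],[130,515],[720,287]])/4+[225,135]
side=np.array([[238,20],[697,378],[38,176],[497,590]])/4+[195,185]
W=np.array([[309,88],[603,87],[359,282],[358,214],[382,277],[379,210],[361,318],[363,377],[383,316],[383,372]])/1.5625
d=np.array([-.5,0,.866]);n=np.array([.866,0,.5])
def f(q):
    r,e1,e2=q[:3],q[3],q[4]
    st=lambda y,k:np.array([.0369,y,.040])+.14*d+k*n
    P=np.array([C[2],C[0],st(.072+e2,-.008),st(.112+e2,-.008),st(.072+e2,.008),st(.112+e2,.008),st(.05+e1,-.008),st(.01+e1,-.008),st(.05+e1,.008),st(.01+e1,.008)])
    return np.r_[.5*(proj("top",toW(r,C))-top).ravel(),.5*(proj("side",toW(r,C))-side).ravel(),(pw(toW(r,P))-W).ravel()]
o=least_squares(f,[.5,-.15,.5,0,0],loss="soft_l1");print(o.x);print(o.fun[16:].reshape(-1,2))
r=o.x[:3];np.save("rack2.npy",o.x)
for b,y0,e in(("1",0,o.x[3]),("0",-.122,o.x[3])):
    foot=np.array([.0369,y0,.040]);st=foot+.118*d
    print(b,"mir",toW(r,st+[0,.03+e,0]),"right",toW(r,st-[0,.03,0]))
print("fullturn dirs",np.cos(r[2]),np.sin(r[2]),np.degrees(r[2]))
E
python3 fit2.py
```

```text
[ 0.5549 -0.1314  0.4314 -0.0013  0.0004]
[[-0.7759  0.3676]
 [ 3.1464 -0.2104]
 [ 0.2317 -2.7199]
 [-0.4086 -1.8334]
 [-0.1609  2.5066]
 [ 1.1064  1.5102]
 [-0.3412 -2.2118]
 [-0.5038 -2.761 ]
 [-0.4412  1.7303]
 [ 0.1261  4.0318]]
1 mir [[ 0.5228 -0.1146  0.1422]] right [[ 0.5474 -0.1679  0.1422]]
0 mir [[ 0.5738 -0.2254  0.1422]] right [[ 0.5984 -0.2787  0.1422]]
fullturn dirs 0.9083879476801752 0.41812837324128027 24.716480144133577
```

```bash
python3 -m inch '[{"claw":1,"travel":[0.064,-0.188,0],"turn":0.002},{"claw":1,"travel":[0.064,-0.188,-0.25],"turn":0.002},{"claw":1,"travel":[0.064,-0.188,-0.5],"turn":0.002},{"claw":1,"travel":[0.064,-0.188,-0.74],"turn":0.002},{"claw":0.25,"travel":[0.064,-0.188,-0.74],"turn":0.002}]' 20
python3 -m inch '[{"claw":0.25,"travel":[0,0,0],"turn":0},{"claw":0.25,"travel":[0,0,0],"turn":0},{"claw":0.25,"travel":[0,0,0],"turn":0}]'
python3 - <<'E'
from h import *
im=imaging.get_image("wrist")[:,:,::-1]
cv2.imwrite("pics/w1.png",im)
E
```

```text
clock: 2.15
position: [0.5169, -0.1129, 0.1361]
ee_rot: [-0.008, 0.538, 0.843, -0.002]
contact_force: [-1.7, 1.3, -0.7]
width: 0.0728
gripper_force: 0.0
clock: 2.45
position: [0.5244, -0.1154, 0.1452]
ee_rot: [0.003, 0.538, 0.843, 0.001]
contact_force: [0.1, 0.3, -0.2]
width: 0.0534
gripper_force: 0.0
```

View pics/w1.png

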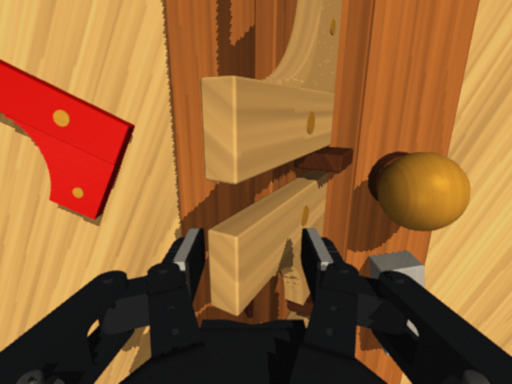

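The fingers straddle bay 1's stem (end face at [235,265]) with clearance on both sides. Next I push the stem upright about its foot, then close.

```bash
python3 -m inch '[{"claw":0.25,"travel":[0.05,0.023,0.03],"turn":0},{"claw":0.25,"travel":[0.1,0.047,0.055],"turn":0},{"claw":0.25,"travel":[0.15,0.07,0.075],"turn":0},{"claw":0.25,"travel":[0.2,0.094,0.085],"turn":0},{"claw":0.25,"travel":[0.25,0.117,0.09],"turn":0}]'
python3 -m inch '[{"claw":0,"travel":[0,0,0],"turn":0},{"claw":-0.3,"travel":[0,0,0],"turn":0},{"claw":-0.6,"travel":[0,0,0],"turn":0},{"claw":-1,"travel":[0,0,0],"turn":0},{"claw":-1,"travel":[0,0,0],"turn":0}]' 20
python3 -m inch '[{"claw":-1,"travel":[0,0,0],"turn":0},{"claw":-1,"travel":[0,0,0],"turn":0},{"claw":-1,"travel":[0,0,0],"turn":0}]' 40
python3 - <<'E'
from h import *
im=imaging.get_image("wrist")[:,:,::-1]
cv2.imwrite("pics/w2.png",im)
E
```

```text
clock: 3.0
position: [0.5738, -0.0909, 0.1607]
ee_rot: [0.0, 0.538, 0.843, 0.0]
contact_force: [0.3, -0.0, 1.3]
width: 0.0538
gripper_force: 0.1
clock: 3.5
position: [0.5718, -0.0916, 0.1599]
ee_rot: [-0.001, 0.538, 0.843, -0.0]
contact_force: [-0.6, -0.6, -1.7]
width: 0.0155
gripper_force: 26.1
clock: 3.8
position: [0.5723, -0.0915, 0.1603]
ee_rot: [-0.0, 0.538, 0.843, 0.0]
contact_force: [-0.6, 1.0, -1.0]
width: 0.0155
gripper_force: 42.6
```

View pics/w2.png

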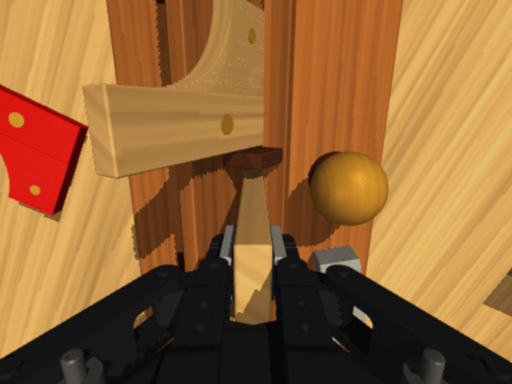

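Stem is held upright between the pads (top face around [253,275]). Lifting.

```bash
python3 -m inch '[{"claw":-1,"travel":[0,0,0.1],"turn":0},{"claw":-1,"travel":[0,0,0.25],"turn":0},{"claw":-1,"travel":[0,0,0.45],"turn":0},{"claw":-1,"travel":[0,0,0.65],"turn":0},{"claw":-1,"travel":[0,0,0.85],"turn":0}]' 60
python3 -m inch '[{"claw":-1,"travel":[0,0,0],"turn":0},{"claw":-1,"travel":[0,0,0],"turn":0}]'
python3 - <<'E'
from h import *
print(get_state()["qpos"])
im=imaging.get_image("wrist")[:,:,::-1]
cv2.imwrite("pics/w3.png",cv2.resize(im[140:340,190:320],(520,800)[::1],interpolation=2)[:600])
im=imaging.get_image("top")[:,:,::-1];cv2.imwrite("pics/t3.png",im)
im=imaging.get_image("side")[:,:,::-1];cv2.imwrite("pics/s3.png",im)
a=cv2.resize(cv2.imread("pics/w3.png"),(390,450));
b=cv2.resize(im[100:325,180:380],(400,450))
cv2.imwrite("pics/c3.png",np.hstack([a,b]))
E
```

```text
clock: 4.35
position: [0.5721, -0.0914, 0.3319]
ee_rot: [0.0, 0.538, 0.843, 0.0]
contact_force: [0.2, 0.1, -2.0]
width: 0.0151
gripper_force: 61.6
clock: 4.55
position: [0.5726, -0.0915, 0.3312]
ee_rot: [0.001, 0.538, 0.843, 0.0]
contact_force: [-0.2, 0.6, -2.4]
width: 0.0151
gripper_force: 61.7
[-0.2784  0.2493  1.3451  0.0001  1.545  -0.7126]
```

View pics/c3.png

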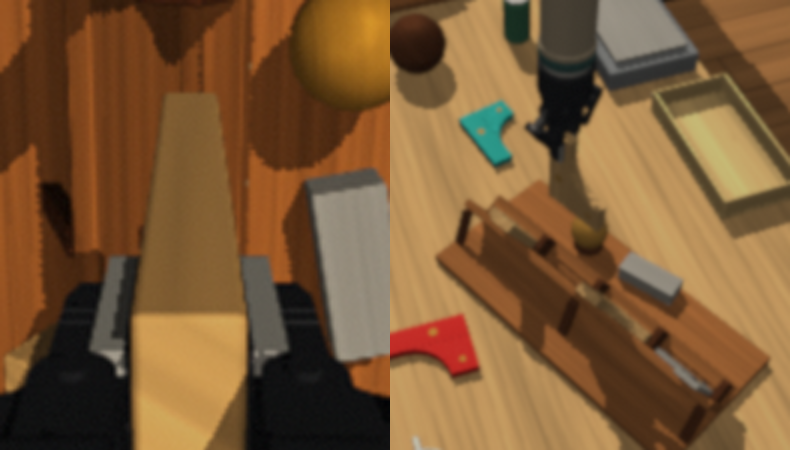

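Bay 1's template hangs vertical in the grip and clear of the rack. The heel edge is about 17 mm from the TCP and the foot about 120 mm below it. Next I turn by −180° (joint 6 has room that way) while shifting to the new stem place.

```bash
python3 -m inch '[{"claw":-1,"travel":[0,0,0],"turn":-0.045},{"claw":-1,"travel":[0,0,0],"turn":-0.09},{"claw":-1,"travel":[0,0,0],"turn":-0.135},{"claw":-1,"travel":[0,0,0],"turn":-0.18},{"claw":-1,"travel":[0,0,0],"turn":-0.225}]' 60
python3 -m inch '[{"claw":-1,"travel":[0,0,0],"turn":-0.045},{"claw":-1,"travel":[0,0,0],"turn":-0.09},{"claw":-1,"travel":[0,0,0],"turn":-0.135},{"claw":-1,"travel":[0,0,0],"turn":-0.18},{"claw":-1,"travel":[0,0,0],"turn":-0.225}]'
python3 -m inch '[{"claw":-1,"travel":[0.03,-0.06,0],"turn":-0.045},{"claw":-1,"travel":[0.06,-0.12,0],"turn":-0.09},{"claw":-1,"travel":[0.09,-0.18,0],"turn":-0.135},{"claw":-1,"travel":[0.12,-0.24,0],"turn":-0.18},{"claw":-1,"travel":[0.123,-0.267,0],"turn":-0.225}]'
python3 -m inch '[{"claw":-1,"travel":[0,0,0],"turn":-0.045},{"claw":-1,"travel":[0,0,0],"turn":-0.09},{"claw":-1,"travel":[0,0,0],"turn":-0.135},{"claw":-1,"travel":[0,0,0],"turn":-0.18},{"claw":-1,"travel":[0,0,0],"turn":-0.225}]'
python3 -m inch '[{"claw":-1,"travel":[0,0,0],"turn":-0.045},{"claw":-1,"travel":[0,0,0],"turn":-0.09},{"claw":-1,"travel":[0,0,0],"turn":-0.1},{"claw":-1,"travel":[0,0,0],"turn":-0.1},{"claw":-1,"travel":[0,0,0],"turn":-0.1}]'
python3 -m inch '[{"claw":-1,"travel":[0,0,0],"turn":0},{"claw":-1,"travel":[0,0,0],"turn":0},{"claw":-1,"travel":[0,0,-0.3],"turn":0},{"claw":-1,"travel":[0,0,-0.5],"turn":0},{"claw":-1,"travel":[0,0,-0.5],"turn":0}]'
python3 - <<'E'
from h import *
s=get_state();print(s["qpos"],s["position"],s["ee_rot"])
r=np.load("rack2.npy");c,k=np.cos(r[2]),np.sin(r[2]);v=s["position"][:2]-r[:2];print("rack",[c,k]@v,[-k,c]@v)
im=imaging.get_image("wrist")[:,:,::-1];cv2.imwrite("pics/w4.png",im)
b=imaging.get_image("side")[:,:,::-1];t=imaging.get_image("top")[:,:,::-1]
cv2.imwrite("pics/c4.png",np.hstack([cv2.resize(im[100:384,130:380],(400,454)),cv2.resize(b[150:350,200:376],(400,454))]))
E
```

```text
clock: 5.2
position: [0.5718, -0.0913, 0.3283]
ee_rot: [-0.002, 0.798, 0.602, -0.001]
contact_force: [-1.4, -0.5, -1.2]
width: 0.0155
gripper_force: 61.6
clock: 5.7
position: [0.5718, -0.0913, 0.3283]
ee_rot: [-0.001, 0.957, 0.289, -0.002]
contact_force: [0.0, -0.6, -2.0]
width: 0.015
gripper_force: 61.6
clock: 6.2
position: [0.5972, -0.1459, 0.3279]
ee_rot: [-0.0, 0.998, -0.061, -0.002]
contact_force: [0.4, -0.3, -2.1]
width: 0.015
gripper_force: 61.5
clock: 6.7
position: [0.5965, -0.1447, 0.3282]
ee_rot: [0.0, 0.915, -0.402, -0.002]
contact_force: [0.6, -0.4, -1.9]
width: 0.0152
gripper_force: 61.6
clock: 7.2
position: [0.5967, -0.1448, 0.329]
ee_rot: [0.0, 0.843, -0.538, -0.001]
contact_force: [-0.5, 0.2, -2.0]
width: 0.0152
gripper_force: 61.6
clock: 7.7
position: [0.591, -0.1427, 0.2224]
ee_rot: [0.002, 0.843, -0.538, -0.009]
contact_force: [-0.5, -0.1, -2.2]
width: 0.0153
gripper_force: 61.6
[-0.3513  0.351   1.4637 -0.0001  1.3457  2.356 ] [ 0.591  -0.1427  0.2224] [ 0.0021  0.8428 -0.5381 -0.0092]
rack 0.0280824639552368 -0.025408489175480865
```

View pics/c4.png

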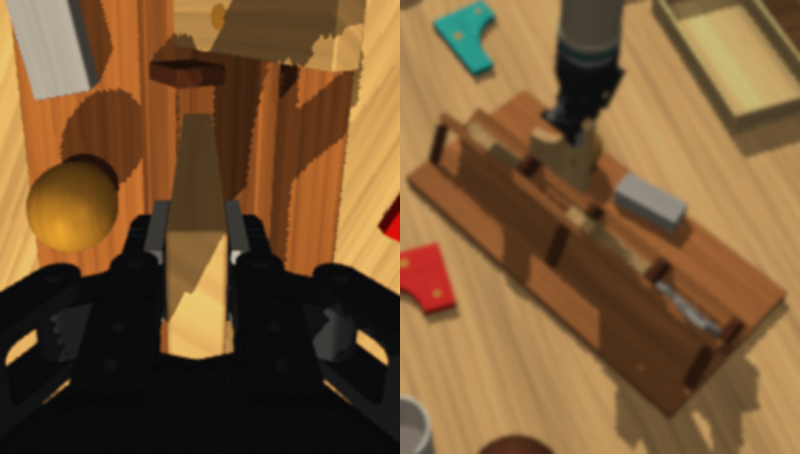

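View [left]: the held template's heel bottom at [197,113], the bay 1/bay 0 fence ahead at [187,75]. The side view shows it above the middle bay, turned. Lowering toward the trough in small steps, watching the force.

```bash
cat > st.py <<'E'
from h import *
s=get_state();r=np.load("rack2.npy");c,k=np.cos(r[2]),np.sin(r[2]);v=s["position"][:2]-r[:2];f=s["contact_force"]
print("rack x,y,z mm",1e3*([c,k]@v),1e3*([-k,c]@v),1e3*s["position"][2],"F rack",[c,k]@f[:2],[-k,c]@f[:2],f[2],"M",s["moment"],"w",s["width"],"q6",s["qpos"][5])
E
python3 -m inch '[{"claw":-1,"travel":[0,0,0],"turn":0},{"claw":-1,"travel":[0,0,-0.1],"turn":0},{"claw":-1,"travel":[0,0,-0.2],"turn":0},{"claw":-1,"travel":[0,0,-0.28],"turn":0},{"claw":-1,"travel":[0,0,-0.28],"turn":0}]'
python3 -m inch '[{"claw":-1,"travel":[0,0,0],"turn":0},{"claw":-1,"travel":[0,0,0],"turn":0}]'; python3 st.py
python3 -m inch '[{"claw":-1,"travel":[0,0,-0.01],"turn":0},{"claw":-1,"travel":[0,0,-0.02],"turn":0},{"claw":-1,"travel":[0,0,-0.02],"turn":0}]'; python3 st.py
```

```text
clock: 8.35
position: [0.5973, -0.145, 0.1747]
ee_rot: [0.0, 0.843, -0.538, 0.0]
contact_force: [-0.3, 1.1, -0.9]
width: 0.0155
gripper_force: 61.5
clock: 8.55
position: [0.5985, -0.1454, 0.1766]
ee_rot: [-0.0, 0.843, -0.538, 0.002]
contact_force: [-0.9, 0.2, -0.2]
width: 0.0154
gripper_force: 61.5
rack x,y,z mm 33.74131659220075 -30.983182499807313 176.64656553305375 F rack -0.7535179271594105 0.5785312346006789 -0.23019678934546484 M [-0.0011 -0.0134  0.0777] w 0.01536056742670276 q6 2.3562233517353364
clock: 8.85
position: [0.5969, -0.1449, 0.1703]
ee_rot: [0.0, 0.843, -0.538, -0.0]
contact_force: [0.6, -0.2, -1.2]
width: 0.0152
gripper_force: 61.5
rack x,y,z mm 32.54390650721958 -29.831116845187452 170.33576591540006 F rack 0.4555744669978655 -0.46554253859208083 -1.17142563496075 M [-0.0384 -0.0406  0.0321] w 0.015242620190712942 q6 2.356241673526254
```

```bash
python3 -m inch '[{"claw":-1,"travel":[0.003,-0.0065,0],"turn":0},{"claw":-1,"travel":[0.006,-0.013,0],"turn":0},{"claw":-1,"travel":[0.006,-0.013,0],"turn":0}]'>/dev/null; python3 st.py
python3 -m inch '[{"claw":-1,"travel":[0.003,-0.0065,0],"turn":0},{"claw":-1,"travel":[0.006,-0.013,0],"turn":0},{"claw":-1,"travel":[0.006,-0.013,0],"turn":0}]'>/dev/null; python3 st.py
```

```text
rack x,y,z mm 32.652665580713865 -33.0669915224352 170.30890027484645 F rack -1.1371531365199998 0.9152989061468046 -2.2896269317526734 M [-0.0701 -0.0419 -0.0195] w 0.015258385733806485 q6 2.3528733500848955
rack x,y,z mm 32.60614643098021 -34.36423007870347 170.37888191954377 F rack 1.0140896298197017 4.554613786286232 0.6312698462620516 M [0.8252 0.3243 0.0698] w 0.01526517581735312 q6 2.3495758715615014
```

Contact with the fence at −34 mm. Lowering until the floor carries it.

```bash
for i in 1 2 3 4 5; do python3 st.py >/tmp/x; done
python3 -m inch '[{"claw":-1,"travel":[-0.001,0.0025,-0.01],"turn":0},{"claw":-1,"travel":[-0.001,0.0025,-0.02],"turn":0},{"claw":-1,"travel":[-0.001,0.0025,-0.02],"turn":0}]'>/dev/null; python3 st.py
python3 -m inch '[{"claw":-1,"travel":[0,0,-0.01],"turn":0},{"claw":-1,"travel":[0,0,-0.01],"turn":0}]'>/dev/null; python3 st.py
python3 -m inch '[{"claw":-1,"travel":[0,0,-0.01],"turn":0},{"claw":-1,"travel":[0,0,-0.01],"turn":0}]'>/dev/null; python3 st.py
```

```text
rack x,y,z mm 32.57874567607068 -34.27282024194472 165.85001354562758 F rack 0.9522413730549109 5.136356690162738 -0.6115389014500623 M [ 1.0052  0.3639 -0.0362] w 0.014977513475680498 q6 2.3502702641700224
rack x,y,z mm 32.54533090094095 -34.28982679355813 163.9586765742456 F rack 0.7125778769360817 4.862135225646178 -0.2517625936393817 M [1.1184 0.4325 0.0094] w 0.015482928189651966 q6 2.35029506901377
rack x,y,z mm 32.56360849737764 -34.27478931776114 162.0060042412011 F rack 0.7556521415121471 6.3528015460369245 0.0475029133967525 M [1.0889 0.4159 0.0688] w 0.015286821207534853 q6 2.3502500711297003
```

```bash
python3 -m inch '[{"claw":-1,"travel":[0,0,-0.008],"turn":0},{"claw":-1,"travel":[0,0,-0.008],"turn":0}]'>/dev/null; python3 st.py
python3 -m inch '[{"claw":-1,"travel":[0,0,-0.006],"turn":0},{"claw":-1,"travel":[0,0,-0.006],"turn":0}]'>/dev/null; python3 st.py
```

```text
rack x,y,z mm 32.55702897638499 -34.23431917227468 160.4541127669568 F rack -0.07337792335976062 5.64988748420192 0.7369975342942643 M [ 1.0347  0.3821 -0.028 ] w 0.015421412226531286 q6 2.350264116361795
rack x,y,z mm 32.55689586641435 -34.259568240266994 159.35338750138484 F rack 0.5514454966780141 5.151189775079496 1.0788216586701966 M [1.1067 0.4183 0.0223] w 0.01560956247750103 q6 2.350273793675462
```

```bash
python3 -m inch '[{"claw":-0.6,"travel":[0,0,0],"turn":0},{"claw":-0.55,"travel":[0,0,0],"turn":0},{"claw":-0.5,"travel":[0,0,0],"turn":0},{"claw":-0.45,"travel":[0,0,0],"turn":0},{"claw":-0.4,"travel":[0,0,0],"turn":0}]' 20 | tail -4; python3 st.py
python3 -m inch '[{"claw":-0.36,"travel":[-0.013,-0.006,-0.002],"turn":0},{"claw":-0.32,"travel":[-0.026,-0.012,-0.004],"turn":0},{"claw":-0.28,"travel":[-0.038,-0.018,-0.007],"turn":0},{"claw":-0.24,"travel":[-0.051,-0.024,-0.01],"turn":0},{"claw":-0.2,"travel":[-0.064,-0.029,-0.015],"turn":0}]'|tail -4; python3 st.py
python3 -m inch '[{"claw":-0.15,"travel":[-0.013,-0.006,-0.004],"turn":0},{"claw":-0.1,"travel":[-0.026,-0.012,-0.008],"turn":0},{"claw":-0.05,"travel":[-0.038,-0.018,-0.013],"turn":0},{"claw":0,"travel":[-0.051,-0.024,-0.018],"turn":0},{"claw":0.05,"travel":[-0.064,-0.029,-0.022],"turn":0}]'|tail -4; python3 st.py
python3 -m inch '[{"claw":0.1,"travel":[-0.013,-0.006,-0.004],"turn":0},{"claw":0.15,"travel":[-0.026,-0.012,-0.008],"turn":0},{"claw":0.2,"travel":[-0.038,-0.018,-0.013],"turn":0},{"claw":0.25,"travel":[-0.051,-0.024,-0.018],"turn":0},{"claw":0.3,"travel":[-0.064,-0.029,-0.022],"turn":0}]'|tail -4; python3 st.py
python3 -m inch '[{"claw":0.35,"travel":[-0.013,-0.006,-0.004],"turn":0},{"claw":0.4,"travel":[-0.026,-0.012,-0.008],"turn":0},{"claw":0.45,"travel":[-0.038,-0.018,-0.013],"turn":0},{"claw":0.5,"travel":[-0.051,-0.024,-0.018],"turn":0},{"claw":0.55,"travel":[-0.064,-0.029,-0.022],"turn":0}]'|tail -4; python3 st.py
```

```text
ee_rot: [0.0, 0.843, -0.538, 0.0]
contact_force: [0.0, 0.3, -0.9]
width: 0.0258
gripper_force: 0.0
rack x,y,z mm 32.686664875000616 -35.524375920600136 159.5978503611862 F rack 0.12858971062924596 0.2597852168950515 -0.8765091658519459 M [ 0.0203  0.0161 -0.0016] w 0.02581288337571871 q6 2.350297143092653
ee_rot: [0.0, 0.843, -0.538, 0.0]
contact_force: [0.1, -0.5, 0.7]
width: 0.0337
gripper_force: 0.0
rack x,y,z mm 18.29911133706946 -35.031539569848576 156.53365495433343 F rack -0.07827609366952752 -0.46270970854406385 0.7480768275398284 M [ 0.004  -0.0216 -0.0734] w 0.03372944553279961 q6 2.33359328512883
ee_rot: [0.0, 0.843, -0.538, -0.0]
contact_force: [-1.1, -0.3, -0.4]
width: 0.0451
gripper_force: 0.1
rack x,y,z mm 4.224940367976097 -34.88401003602082 151.99859557484294 F rack -1.1764657733661785 0.1588925119359488 -0.4160242216424256 M [-0.0496  0.0101 -0.0248] w 0.04514272323468363 q6 2.316580053240792
ee_rot: [0.0, 0.843, -0.538, -0.0]
contact_force: [-0.3, -0.6, 0.4]
width: 0.0552
gripper_force: 0.1
rack x,y,z mm -9.793059703453586 -34.825432608764615 147.6215520324798 F rack -0.5067573013577075 -0.44016998243434396 0.4265946108427363 M [-0.0212  0.0374  0.0385] w 0.055225843409365614 q6 2.2989862408124506
ee_rot: [0.0, 0.843, -0.538, -0.0]
contact_force: [-0.2, -0.4, -0.4]
width: 0.066
gripper_force: 0.0
rack x,y,z mm -23.784633541617044 -34.733336079952906 143.22957464840573 F rack -0.3719887000362868 -0.2251294463378682 -0.39632544403230474 M [-0.0329  0.0118  0.0161] w 0.06602096707671747 q6 2.2807324928771626
```

Released with essentially no force, so the placing was gentle. Lift, cross to bay 0's stem (58 mm along −y) and straddle it, keeping this tool orientation. I'll turn +180° later.

```bash
python3 -m inch '[{"claw":0.8,"travel":[0,0,0.1],"turn":0},{"claw":1,"travel":[0,0,0.25],"turn":0},{"claw":1,"travel":[0,0,0.45],"turn":0},{"claw":1,"travel":[0,0,0.65],"turn":0},{"claw":1,"travel":[0.13,-0.262,0.65],"turn":0}]'|tail -4
python3 -m inch '[{"claw":1,"travel":[0,0,0],"turn":0},{"claw":1,"travel":[0,0,0],"turn":0},{"claw":1,"travel":[0,0,0],"turn":0}]'|tail -4; python3 st.py
python3 - <<'E'
from h import *
s=get_state();np.save("pose5.npy",np.r_[s["position"],s["ee_rot"]])
for n in("wrist","top","side"): cv2.imwrite(f"pics/{n}5.png",imaging.get_image(n)[:,:,::-1])
# expected stem-top (mid thickness) end corners for mirrored bay0
r=np.load("rack2.npy")[:3];d=np.array([-.5,0,.866])
st=lambda y:np.array([.0369,y,.040])+.14*d
print("exp heel,inner px wrist",proj("wrist",toW(r,[st(-.072),st(-.112)])))
# boxwood mask profile along central column
im=cv2.imread("pics/wrist5.png");u=int(proj("wrist",toW(r,st(-.092)))[0,0]);print(u);
h=cv2.cvtColor(im,cv2.COLOR_BGR2HSV)
for v in range(100,384,6): print(v,h[v,u],end=" ")
E
```

```text
ee_rot: [-0.002, 0.844, -0.536, 0.005]
contact_force: [2.3, -0.9, -0.3]
width: 0.0855
gripper_force: 0.0
ee_rot: [-0.0, 0.843, -0.538, -0.001]
contact_force: [-0.5, -0.1, 0.3]
width: 0.0851
gripper_force: 0.0
rack x,y,z mm -22.541804000294256 -83.78332787815745 272.4344019990458 F rack -0.5115240192057613 0.08485053145081312 0.2876080216464785 M [ 0.0452 -0.006  -0.0014] w 0.08513607792408122 q6 2.2292189615393534
exp heel,inner px wrist [[264.4904 204.938 ]
 [265.2104 160.8511]]
264
100 [ 12 194  83] 106 [ 12 194  83] 112 [ 12 196  82] 118 [ 12 201  81] 124 [ 13 198  80] 130 [ 12 196  82] 136 [ 12 201  80] 142 [ 12 197  79] 148 [ 12 194  79] 154 [ 13 199  77] 160 [ 17 156 137] 166 [ 17 153 170] 172 [ 17 154 185] 178 [ 17 153 190] 184 [ 17 152 184] 190 [ 17 154 174] 196 [ 17 154 181] 202 [ 17 157 174] 208 [ 12 194  79] 214 [ 12 195  77] 220 [ 17 156  72] 226 [ 17 157 133] 232 [ 17 154 182] 238 [ 17 155 171] 244 [ 17 154 189] 250 [ 17 156 183] 256 [ 17 153 165] 262 [ 17 155 173] 268 [ 12 198  80] 274 [ 13 193  82] 280 [ 12 197  83] 286 [ 12 200  83] 292 [ 12 197  84] 298 [ 13 194  83] 304 [ 13 197  84] 310 [ 12 196  82] 316 [ 13 196  82] 322 [ 12 174  38] 328 [135  57   9] 334 [135  43  12] 340 [113  93  11] 346 [130  70  11] 352 [105  46  11] 358 [135  46  11] 364 [150  26  10] 370 [ 0 28  9] 376 [0 0 9] 382 [90 51 10]
```

```bash
python3 -m inch '[{"claw":1,"travel":[0.018,-0.04,0],"turn":0},{"claw":1,"travel":[0.018,-0.04,-0.2],"turn":0},{"claw":1,"travel":[0.018,-0.04,-0.4],"turn":0},{"claw":1,"travel":[0.018,-0.04,-0.6],"turn":0},{"claw":0.25,"travel":[0.018,-0.04,-0.65],"turn":0}]'|tail -4
python3 -m inch '[{"claw":0.25,"travel":[0,0,0],"turn":0},{"claw":0.25,"travel":[0,0,0],"turn":0},{"claw":0.25,"travel":[0,0,0],"turn":0},{"claw":0.25,"travel":[0,0,0],"turn":0}]' 20|tail -4; python3 st.py
```

```text
ee_rot: [0.0, 0.843, -0.538, -0.004]
contact_force: [-0.6, 0.6, -0.6]
width: 0.0735
gripper_force: 0.0
ee_rot: [-0.0, 0.843, -0.538, 0.002]
contact_force: [-0.2, 0.6, -0.2]
width: 0.0534
gripper_force: 0.0
rack x,y,z mm -21.432129498548818 -94.47730566405134 145.4091566180569 F rack 0.04664722542889705 0.6671815278467677 -0.19950204906426747 M [-0.0003  0.0018  0.0371] w 0.05339569171035836 q6 2.220184635987232
```

```bash
python3 -m inch '[{"claw":0.25,"travel":[0.05,0.023,0.03],"turn":0},{"claw":0.25,"travel":[0.1,0.047,0.055],"turn":0},{"claw":0.25,"travel":[0.15,0.07,0.075],"turn":0},{"claw":0.25,"travel":[0.2,0.094,0.085],"turn":0},{"claw":0.25,"travel":[0.25,0.117,0.09],"turn":0}]'|tail -4
python3 -m inch '[{"claw":0,"travel":[0,0,0],"turn":0},{"claw":-0.3,"travel":[0,0,0],"turn":0},{"claw":-0.6,"travel":[0,0,0],"turn":0},{"claw":-1,"travel":[0,0,0],"turn":0},{"claw":-1,"travel":[0,0,0],"turn":0}]' 20|tail -4
python3 -m inch '[{"claw":-1,"travel":[0,0,0],"turn":0},{"claw":-1,"travel":[0,0,0],"turn":0},{"claw":-1,"travel":[0,0,0],"turn":0}]' 60|tail -2;python3 st.py
python3 -m inch '[{"claw":-1,"travel":[0,0,0.1],"turn":0},{"claw":-1,"travel":[0,0,0.25],"turn":0},{"claw":-1,"travel":[0,0,0.45],"turn":0},{"claw":-1,"travel":[0,0,0.65],"turn":0},{"claw":-1,"travel":[0,0,0.85],"turn":0}]'|tail -4
python3 -m inch '[{"claw":-1,"travel":[0,0,0],"turn":0},{"claw":-1,"travel":[0,0,0],"turn":0}]'|tail -4;python3 st.py
python3 - <<'E'
from h import *
im=imaging.get_image("wrist")[:,:,::-1];cv2.imwrite("pics/w6.png",im)
h=cv2.cvtColor(im,cv2.COLOR_BGR2HSV)
for v in range(150,330,4): print(v,h[v,253],end=" ")
E
```

```text
ee_rot: [-0.0, 0.843, -0.538, 0.0]
contact_force: [0.6, -0.6, 0.3]
width: 0.0537
gripper_force: 0.1
ee_rot: [0.0, 0.843, -0.538, -0.001]
contact_force: [0.3, 0.3, -1.1]
width: 0.0157
gripper_force: 26.4
width: 0.0152
gripper_force: 62.5
rack x,y,z mm 32.90064263464513 -93.17478606752093 161.3035044597275 F rack 0.5752491803305496 0.9870743833336211 -1.0010051741595334 M [0.0279 0.0074 0.0151] w 0.015172521088504221 q6 2.288121159994757
ee_rot: [0.0, 0.843, -0.538, -0.0]
contact_force: [0.9, 0.2, -1.0]
width: 0.0156
gripper_force: 62.5
ee_rot: [-0.0, 0.843, -0.538, 0.001]
contact_force: [-0.7, 0.4, -2.8]
width: 0.0152
gripper_force: 62.7
rack x,y,z mm 33.16251220803339 -93.26749280931695 332.4246286340112 F rack -0.4498573471236564 0.6804375520027595 -2.7783969593549975 M [0.0344 0.008  0.0111] w 0.01522933727696435 q6 2.288071502210177
150 [ 16 151 108] 154 [ 16 155 105] 158 [ 16 151  98] 162 [ 17 159 104] 166 [ 17 158 105] 170 [ 16 155  94] 174 [ 16 152  87] 178 [ 16 154  96] 182 [ 16 157  94] 186 [ 16 157  86] 190 [ 16 156  72] 194 [ 17 157  73] 198 [ 17 154 106] 202 [ 17 160  62] 206 [ 17 155 105] 210 [ 17 158  68] 214 [ 16 154  68] 218 [ 17 156  67] 222 [ 17 154  68] 226 [ 16 155  69] 230 [ 17 154  68] 234 [ 16 152  69] 238 [ 17 156  67] 242 [ 16 156 116] 246 [ 17 156 119] 250 [ 17 159 119] 254 [ 17 154 114] 258 [ 16 158 113] 262 [ 17 155 117] 266 [ 16 154 121] 270 [ 17 159 125] 274 [ 17 154 126] 278 [ 17 155 125] 282 [ 20 143 209] 286 [ 21 140 218] 290 [ 20 139 217] 294 [ 18 148 215] 298 [ 18 154 210] 302 [ 18 151 214] 306 [ 19 149 217] 310 [ 19 148 217] 314 [ 18 147 218] 318 [ 18 149 217] 322 [ 18 152 200] 326 [ 0 28  9]
```

Grip holds (weight about −2.8 N). Turning by +180° this time (joint 6 runs 2.29 → −0.85) and moving 58 mm along −y.

```bash
python3 -m inch '[{"claw":-1,"travel":[0,0,0],"turn":0.045},{"claw":-1,"travel":[0,0,0],"turn":0.09},{"claw":-1,"travel":[0,0,0],"turn":0.135},{"claw":-1,"travel":[0,0,0],"turn":0.18},{"claw":-1,"travel":[0,0,0],"turn":0.225}]' 60|tail -1
python3 -m inch '[{"claw":-1,"travel":[0,0,0],"turn":0.045},{"claw":-1,"travel":[0,0,0],"turn":0.09},{"claw":-1,"travel":[0,0,0],"turn":0.135},{"claw":-1,"travel":[0,0,0],"turn":0.18},{"claw":-1,"travel":[0,0,0],"turn":0.225}]'|tail -1
python3 -m inch '[{"claw":-1,"travel":[0.03,-0.06,0],"turn":0.045},{"claw":-1,"travel":[0.06,-0.12,0],"turn":0.09},{"claw":-1,"travel":[0.09,-0.18,0],"turn":0.135},{"claw":-1,"travel":[0.12,-0.24,0],"turn":0.18},{"claw":-1,"travel":[0.121,-0.262,0],"turn":0.225}]'|tail -1
python3 -m inch '[{"claw":-1,"travel":[0,0,0],"turn":0.045},{"claw":-1,"travel":[0,0,0],"turn":0.09},{"claw":-1,"travel":[0,0,0],"turn":0.135},{"claw":-1,"travel":[0,0,0],"turn":0.18},{"claw":-1,"travel":[0,0,0],"turn":0.225}]'|tail -1
python3 -m inch '[{"claw":-1,"travel":[0,0,0],"turn":0.045},{"claw":-1,"travel":[0,0,0],"turn":0.09},{"claw":-1,"travel":[0,0,0],"turn":0.1},{"claw":-1,"travel":[0,0,0],"turn":0.1},{"claw":-1,"travel":[0,0,0],"turn":0.1}]'|tail -5
python3 st.py
python3 -m inch '[{"claw":-1,"travel":[0,0,-0.15],"turn":0},{"claw":-1,"travel":[0,0,-0.3],"turn":0},{"claw":-1,"travel":[0,0,-0.45],"turn":0},{"claw":-1,"travel":[0,0,-0.6],"turn":0},{"claw":-1,"travel":[0,0,-0.65],"turn":0}]'|tail -1
python3 -m inch '[{"claw":-1,"travel":[0,0,0],"turn":0},{"claw":-1,"travel":[0,0,-0.04],"turn":0},{"claw":-1,"travel":[0,0,-0.08],"turn":0},{"claw":-1,"travel":[0,0,-0.12],"turn":0},{"claw":-1,"travel":[0,0,-0.13],"turn":0}]'|tail -1
python3 -m inch '[{"claw":-1,"travel":[0,0,0],"turn":0},{"claw":-1,"travel":[0,0,0],"turn":0}]'|tail -5;python3 st.py
```

```text
gripper_force: 62.6
gripper_force: 62.6
gripper_force: 62.5
gripper_force: 62.6
position: [0.6476, -0.2544, 0.3294]
ee_rot: [-0.002, 0.539, 0.843, -0.0]
contact_force: [-0.5, 1.2, -2.3]
width: 0.0153
gripper_force: 62.6
rack x,y,z mm 32.793500438271764 -150.5105515973788 329.4248042230212 F rack 0.037205394337532 1.2568680769404117 -2.25417602370666 M [-0.024  -0.001  -0.0377] w 0.015289623482226712 q6 -0.9075201377434212
gripper_force: 62.5
gripper_force: 62.5
position: [0.6482, -0.2546, 0.1757]
ee_rot: [0.0, 0.538, 0.843, 0.0]
contact_force: [-0.1, -0.0, -1.0]
width: 0.0152
gripper_force: 62.5
rack x,y,z mm 33.240719235403525 -151.0081397709134 175.65036204740707 F rack -0.10710591350620001 0.03603451217599341 -0.9716681638819343 M [ 0.0265 -0.0585 -0.0045] w 0.015175459618198026 q6 -0.9083346741120077
```

```bash
python3 -m inch '[{"claw":-1,"travel":[0,0,-0.02],"turn":0},{"claw":-1,"travel":[0.003,-0.0065,-0.027],"turn":0},{"claw":-1,"travel":[0.003,-0.0065,-0.027],"turn":0}]'|tail -1; python3 st.py
for i in 1; do python3 -m inch '[{"claw":-1,"travel":[0.004,-0.009,0],"turn":0},{"claw":-1,"travel":[0.004,-0.009,0],"turn":0}]'|tail -1; python3 st.py; done
```

```text
gripper_force: 62.5
rack x,y,z mm 32.9956970728984 -152.36989957289614 169.55484857990618 F rack 0.8707231110880643 0.00045244318281989417 -0.5601084219985987 M [ 0.0052 -0.0444  0.0001] w 0.015127692162648518 q6 -0.9096546807121965
gripper_force: 62.5
rack x,y,z mm 33.122305228617094 -154.6666287254562 170.00820526037214 F rack 0.37736670398096056 -0.42442207620671346 -0.9585478992389362 M [ 0.0105 -0.0108 -0.0241] w 0.01509575127874198 q6 -0.9114253778182663
```

```bash
python3 -m inch '[{"claw":-1,"travel":[0.003,-0.0065,0],"turn":0},{"claw":-1,"travel":[0.003,-0.0065,0],"turn":0}]'|tail -1; python3 st.py
```

```text
gripper_force: 62.6
rack x,y,z mm 33.10611868574539 -155.6967287235936 170.00317936342265 F rack 0.06436657200053758 0.5902209385707524 -1.210384715648496 M [ 0.0559  0.0145 -0.0637] w 0.015218964503311 q6 -0.9126660656613654
```

```bash
python3 -m inch '[{"claw":-1,"travel":[0.002,-0.0045,0],"turn":0},{"claw":-1,"travel":[0.002,-0.0045,0],"turn":0}]'|tail -1; python3 st.py
```

```text
gripper_force: 62.7
rack x,y,z mm 33.09726841900833 -155.99551660128085 169.99755097122855 F rack 0.2713917005844816 2.2093821270489924 1.6697372217716835 M [0.4284 0.2051 0.0521] w 0.015311142962938118 q6 -0.9135663717074779
```

```bash
python3 -m inch '[{"claw":-1,"travel":[0.002,-0.0045,0],"turn":0},{"claw":-1,"travel":[0.002,-0.0045,0],"turn":0}]'|tail -1; python3 st.py
```

```text
gripper_force: 62.9
rack x,y,z mm 33.13102495209995 -156.3075396249268 170.0385257194902 F rack -0.04970347404355816 4.755178628543163 1.5754826413619576 M [ 1.1335  0.5041 -0.0011] w 0.015204148663805237 q6 -0.9144455258851534
```

Contact again (4.8 N, at −156 mm as predicted). Lowering with the light press held.

```bash
python3 -m inch '[{"claw":-1,"travel":[0,0,-0.01],"turn":0},{"claw":-1,"travel":[0,0,-0.02],"turn":0},{"claw":-1,"travel":[0,0,-0.03],"turn":0},{"claw":-1,"travel":[0,0,-0.03],"turn":0}]'|tail -1; python3 st.py
python3 -m inch '[{"claw":-1,"travel":[0,0,-0.01],"turn":0},{"claw":-1,"travel":[0,0,-0.015],"turn":0},{"claw":-1,"travel":[0,0,-0.015],"turn":0}]'|tail -1; python3 st.py
```

```text
gripper_force: 63.0
rack x,y,z mm 33.04858490879159 -156.26463702859093 163.64834422713756 F rack 0.43051710014758643 5.49153344783514 -0.05535395082128902 M [1.0879 0.4408 0.0228] w 0.015395224197211187 q6 -0.9144300001542848
gripper_force: 63.1
rack x,y,z mm 33.03356933511257 -156.1959565367392 160.81228962130257 F rack 0.6730722232409206 5.048901470805432 1.7636702730496756 M [1.1149 0.5044 0.0285] w 0.015391123685255775 q6 -0.9144354852640854
```

```bash
python3 -m inch '[{"claw":-1,"travel":[0,0,-0.006],"turn":0},{"claw":-1,"travel":[0,0,-0.006],"turn":0}]'|tail -1; python3 st.py
```

```text
gripper_force: 63.5
rack x,y,z mm 33.08975937105669 -156.2510002434732 160.3251222039548 F rack -0.3099296908980755 5.834498916449789 4.028165812808076 M [1.1961 0.6046 0.0005] w 0.015285977193523871 q6 -0.9143676025097679
```

Floor touched. Opening slightly and guiding it back against the board, then up and away.

```bash
python3 -m inch '[{"claw":-0.6,"travel":[0,0,0],"turn":0},{"claw":-0.55,"travel":[0,0,0],"turn":0},{"claw":-0.5,"travel":[0,0,0],"turn":0},{"claw":-0.45,"travel":[0,0,0],"turn":0},{"claw":-0.4,"travel":[0,0,0],"turn":0}]' 20 | tail -1; python3 st.py
python3 -m inch '[{"claw":-0.36,"travel":[-0.013,-0.006,-0.002],"turn":0},{"claw":-0.32,"travel":[-0.026,-0.012,-0.004],"turn":0},{"claw":-0.28,"travel":[-0.038,-0.018,-0.007],"turn":0},{"claw":-0.24,"travel":[-0.051,-0.024,-0.01],"turn":0},{"claw":-0.2,"travel":[-0.064,-0.029,-0.015],"turn":0}]'|tail -1
python3 -m inch '[{"claw":-0.15,"travel":[-0.013,-0.006,-0.004],"turn":0},{"claw":-0.1,"travel":[-0.026,-0.012,-0.008],"turn":0},{"claw":-0.05,"travel":[-0.038,-0.018,-0.013],"turn":0},{"claw":0,"travel":[-0.051,-0.024,-0.018],"turn":0},{"claw":0.05,"travel":[-0.064,-0.029,-0.022],"turn":0}]'|tail -1; python3 st.py
python3 -m inch '[{"claw":0.1,"travel":[-0.013,-0.006,-0.004],"turn":0},{"claw":0.15,"travel":[-0.026,-0.012,-0.008],"turn":0},{"claw":0.2,"travel":[-0.038,-0.018,-0.013],"turn":0},{"claw":0.25,"travel":[-0.051,-0.024,-0.018],"turn":0},{"claw":0.3,"travel":[-0.064,-0.029,-0.022],"turn":0}]'|tail -1
python3 -m inch '[{"claw":0.35,"travel":[-0.013,-0.006,-0.004],"turn":0},{"claw":0.4,"travel":[-0.026,-0.012,-0.008],"turn":0},{"claw":0.45,"travel":[-0.038,-0.018,-0.013],"turn":0},{"claw":0.5,"travel":[-0.051,-0.024,-0.018],"turn":0},{"claw":0.55,"travel":[-0.064,-0.029,-0.022],"turn":0}]'|tail -1; python3 st.py
python3 -m inch '[{"claw":0.8,"travel":[0,0,0.1],"turn":0},{"claw":1,"travel":[0,0,0.25],"turn":0},{"claw":1,"travel":[0,0,0.45],"turn":0},{"claw":1,"travel":[0,0,0.65],"turn":0},{"claw":1,"travel":[0,0,0.75],"turn":0}]'|tail -1
python3 -m inch '[{"claw":1,"travel":[-0.2,-0.35,0.1],"turn":0},{"claw":1,"travel":[-0.4,-0.35,0.1],"turn":0},{"claw":1,"travel":[-0.4,-0.35,0.1],"turn":0},{"claw":1,"travel":[-0.4,-0.35,0.1],"turn":0},{"claw":1,"travel":[-0.4,-0.35,0.1],"turn":0}]'|tail -1
python3 - <<'E'
from h import *
print(get_state()["clock"])
im={n:imaging.get_image(n)[:,:,::-1] for n in("wrist","top","side")}
for n in im: cv2.imwrite(f"pics/{n}7.png",im[n])
t=cv2.resize(im["top"][150:250,235:400],(800,485),interpolation=2)[:, :]
A=cv2.resize(im["top"][155:245,240:390],(500,300),interpolation=2)
B=cv2.resize(im["side"][190:310,200:350],(375,300),interpolation=2)
W=cv2.resize(im["wrist"],(425,300))
o=np.zeros((600,800,3),np.uint8);o[:300,:500]=A;o[300:,:375]=B;o[300:,375:]=W
cv2.imwrite("pics/c7.png",o)
E
```

```text
gripper_force: 0.0
rack x,y,z mm 33.04878506064367 -158.06033016940137 159.65962097116662 F rack -1.0565197535274484 -0.8792482520199436 -0.2128442260092294 M [ 0.0198 -0.014  -0.0355] w 0.02538355456853625 q6 -0.9144067008118559
gripper_force: 0.0
gripper_force: 0.1
rack x,y,z mm 4.646025576218907 -157.5015567916156 152.16900211158517 F rack -0.17103378159046448 -0.06718109525377766 -0.3505118077319115 M [ 0.0218 -0.0105 -0.0845] w 0.04496957043934862 q6 -0.9472358798522116
gripper_force: 0.1
gripper_force: 0.0
rack x,y,z mm -23.40582941217431 -157.33739640728098 143.4291680633937 F rack -0.02691860212438319 0.11529129232762853 -0.28885011440325414 M [-0.0572  0.0306  0.0024] w 0.06616832790151145 q6 -0.9815716982153148
gripper_force: 0.0
gripper_force: 0.0
26.15
```

View pics/c7.png

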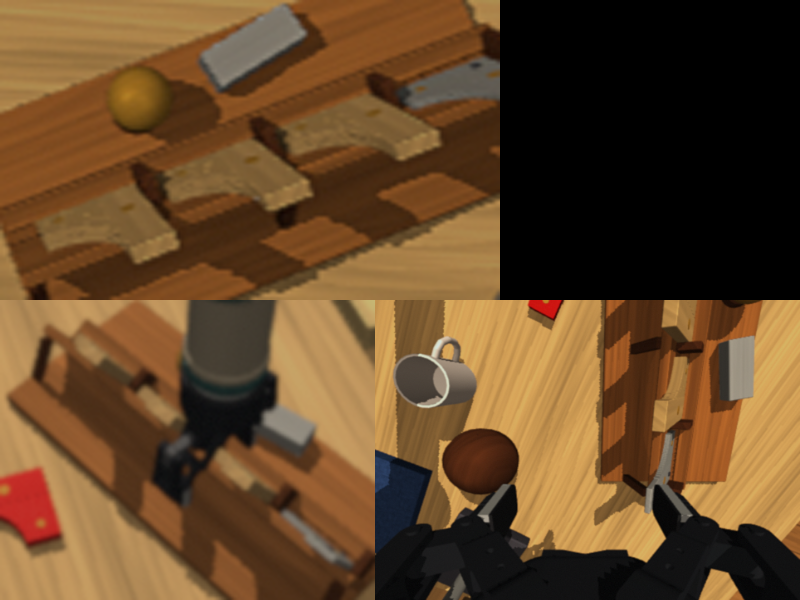

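Top view: all three templates now point their toes image-left like the master, with the ball and block unmoved. The stem ends ([178,245], [312,193], [440,143]) are evenly pitched. Since I've used my picture views, I'll check heel contact numerically, comparing each bay from identical poses one pitch apart.

```bash
cat > prof.py <<'E'
from h import *
import sys
s=get_state();r=np.load("rack2.npy");c,k=np.cos(r[2]),np.sin(r[2]);v=s["position"][:2]-r[:2]
im=imaging.get_image("wrist")[:,:,::-1];cv2.imwrite(f"pics/p{sys.argv[1]}.png",im)
print(sys.argv[1],"rack",1e3*([c,k]@v),1e3*([-k,c]@v),1e3*s["position"][2],"clock",s["clock"])
d=np.array([-.5,0,.866]);b={"0":-.122,"1":0,"2":.122}[sys.argv[1]]
P=[np.array([.0369,b-.05-y,.04])+.132*d+.008*np.array([.866,0,.5]) for y in(0,-.04)]
print("pred heel/inner",proj("wrist",toW(r,P)))
u=int(round(proj("wrist",toW(r,P))[:,0].mean()))
h=cv2.cvtColor(im,cv2.COLOR_BGR2HSV).astype(int)
m=(h[:,u-2:u+3,0]>=15)&(h[:,u-2:u+3,1]<175)&(h[:,u-2:u+3,2]>110);print("u",u,"wood rows",np.where(m.sum(1)>=3)[0])
E
python3 -m inch '[{"claw":1,"travel":[0,0.175,0],"turn":0},{"claw":1,"travel":[0.2,0.35,0],"turn":0},{"claw":1,"travel":[0.4,0.35,-0.1],"turn":0},{"claw":1,"travel":[0.4,0.35,-0.1],"turn":0},{"claw":1,"travel":[0.4,0.35,-0.1],"turn":0}]'|tail -1
python3 -m inch '[{"claw":1,"travel":[0,0,0],"turn":0},{"claw":1,"travel":[0,0,0],"turn":0},{"claw":1,"travel":[0,0,0],"turn":0},{"claw":1,"travel":[0,0,0],"turn":0}]'|tail -1;python3 prof.py 0
for b in 1 2; do python3 -m inch '[{"claw":1,"travel":[-0.1,0.2,0],"turn":0},{"claw":1,"travel":[-0.2,0.4,0],"turn":0},{"claw":1,"travel":[-0.255,0.554,0],"turn":0},{"claw":1,"travel":[-0.255,0.554,0],"turn":0},{"claw":1,"travel":[-0.255,0.554,0],"turn":0}]'|tail -1
python3 -m inch '[{"claw":1,"travel":[0,0,0],"turn":0},{"claw":1,"travel":[0,0,0],"turn":0},{"claw":1,"travel":[0,0,0],"turn":0},{"claw":1,"travel":[0,0,0],"turn":0}]'|tail -1;python3 prof.py $b;done
```

```text
gripper_force: 0.0
gripper_force: 0.0
0 rack -23.829781114578854 -157.51796948200845 294.3344257940024 clock 27.2
pred heel/inner [[254.0413 199.1375]
 [254.1814 158.8857]]
u 254 wood rows [ 17  18  19  20  21  22  23  24  25  26  27  28  29  30  31  32  33  34
  35  36  37  38  39  40  41  42  43  44  45  46  47  48  49  50  51  52
  53  54  55  56  57  58  59  60  61  62  63  64  65  66 156 157 158 159
 160 161 162 163 164 165 166 167 168 169 170 171 172 173 174 175 176 177
 178 179 180 181 182 183 184 185 186 187 188 189 190 191 192 193 194 195
 196 197 198 263 264 265 266 267 268 269 270 271 272 273 274 275 276 277
 278 279 280 281 282 283 284 285 286 291 292 293 294 295 296 297 298 299
 300 301 302 303 304 305 306 307 308 309 310 311 312 313 314 315 316 317
 318 319 320 321 322 323 324]
gripper_force: 0.0
gripper_force: 0.0
1 rack -23.255794951683757 -36.0521261673126 293.18230658155994 clock 28.15
pred heel/inner [[253.6737 199.2582]
 [253.8047 158.8424]]
u 254 wood rows [ 15  16  17  18  19  20  21  22  23  24  25  26  27  28  29  30  31  32
  33  34  35  36  37  38  39  40  4
[... 598 characters left out ...]
ner [[253.6239 199.1732]
 [253.7486 158.7704]]
u 254 wood rows [  0   1   2   3   4   5   6   7   8   9  10  11  12  13  14  15  16  17
  18  19  20  21  22  23  24  25  26  27  28  29  30  31  32  33  34  35
  36  37  38  39  40  41  42  43  44  45  46  47  48  49  50  51  52  53
  54  55  56  57  58  59  60  61  62  63  64  65  66  67 155 156 157 158
 159 160 161 162 163 164 165 166 167 168 169 170 171 172 173 174 175 176
 177 178 179 180 181 182 183 184 185 186 187 188 189 190 191 192 193 194
 195 196 197 198 257 258 259 260 261 262 263 264 265 266 267 268 269 270
 271 272 273 274 275 276 277 278 279 280 281 282 283 284 285 286 287 288
 289 290 291 292 293 294 295 296 297 298 299 300 301]
```

Run:
```python
from h import *
for b in "012":
    h=cv2.cvtColor(cv2.imread(f"pics/p{b}.png"),cv2.COLOR_BGR2HSV).astype(int)
    for v in(165,178,190):
        m=(h[v,:,0]>=15)&(h[v,:,1]<175)&(h[v,:,2]>110); w=np.where(m[200:330])[0]+200
        i=254
        a=i
        while m[a]:a-=1
        c=i
        while m[c]:c+=1
        print(b,v,a,c,end=" | ")
    c=h[192:206,254,2];print(c)
```

```text
0 165 234 283 | 0 178 234 293 | 0 190 234 271 | [142 141 142 145 147 150 143 108  73  64  66  66  66  65]
1 165 234 283 | 1 178 234 293 | 1 190 234 271 | [151 150 149 152 154 158 151 115  78  68  69  68  69  69]
2 165 234 283 | 2 178 234 292 | 2 190 234 270 | [144 146 145 148 150 152 135  89  66  66  67  68  66  68]
```

All three templates stand identically to within half a millimetre, seated and leaning alike. Handing in.

```bash
python3 -c "
from rig import ticket
print(ticket.sign_off())"
```

```text
the job is handed in; nothing more can be done
None
```

I turned round the two mirrored templates (middle and right bays) and set each gently back in its own bay. They now stand like the left-bay template, which I left untouched: leaning on the board, fully down, heels at the fence, matching it to about half a millimetre in the wrist pictures. I handed the job in at about 29 s.

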